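Demould the cast impeller and seat it on the drive hub

ROBOT

A 6-joint arm with a two-finger parallel gripper is mounted at the origin on the work surface. World frame = base frame: x ahead of the robot, y to its left, z up, the work surface at z = 0. Lengths are in m, angles in degrees, forces in N, time in s.
With the tool pointing down it reaches from about 0.4 to 0.825 m from the base axis. Payload 7 kg.
Tool frame: the origin (TCP) lies midway between the tips of the shut fingers; the grasp point (between the pads) lies 19 mm behind it; z points along the fingers, y is the direction in which the jaws open and shut (so a half turn about z gives the same grasp; the last joint's range is limited). The gripper opens to 88 mm and grips with 3 to 60 N. Pads are 19 mm wide; open, the fingers measure 130 mm over their backs; the gripper's body (78 mm by 193 mm) begins 47 mm behind the grasp point.
Start: joints at [-51.79, 20.546, 0.682, 0, -70.136, -16.507], TCP at [0.25, -0.627, 0.227] pointing down, gripper open.
Joint ranges: [-176.03, 176.03], [-82.01, 121.73], [-58.28, 71.71], [-173.87, 95.51], [-174.79, -0.11], [-173.66, 173.66]. Speed limits (degrees/s): [136.94, 136.94, 172.46, 180, 180, 180].

INTERFACE

Orientations are given as a 3x3 rotation matrix whose columns are the frame's x, y, z axes.
In Python, from rig import robot gives the robot as it stands. Calls block until the motion is done:
- robot.goto(position, orientation): joint-space move of the TCP to a pose.
- robot.servo_line(position, ori=None, speed=0.15): straight line of the TCP; ori=None keeps the orientation; speed is the mean speed in m/s.
- robot.movej(angles): joint-space move.
- robot.move_gripper(opening): opening from 0.0 (shut) to 1.0 (fully open); the grip force is fixed at half the most; returns when the fingers have stopped.
- robot.dwell(seconds).
- robot.ik(position, orientation): joint angles nearest the present ones, or None.
- robot.grab_frame(name): name is "scene" or "top" or "wrist"; returns (picture, depth): 384x512x3 uint8, red, green, blue; 384x512 float32, m along the optical axis (not along the pixel's ray), 0 where there is no reading.
- robot.camera_info(name): a dict with "vfov" (degrees; the focal length in pixels is half the picture's height over the tangent of half this angle, whatever the lens; pixels are square), "cx", "cy" (the principal point, pixels), "view" (4x4, takes a point from world to camera coordinates); the wrist camera has in their place "T_tool_cam" (4x4, takes a point from camera to tool coordinates, whose origin is the TCP and whose axes are the flange's). Camera axes: x right, y down, z forward; pixel columns grow to the right and rows downward; lengths in m; the calibration is good to about 2 mm. A picture is of the moment at which its call begins: read the wrist's pose just before it. camera_info takes no time and is no camera call.
A pose or a line that the arm cannot do raises robot.Unreachable and nothing moves.
- robot.job_done(): hands the job in, once; it reports no verdict.
Readings, each from a call of its own:
- robot.read_t(): time.
- robot.read_qpos(): joint angles.
- robot.read_qvel(): joint speeds.
- robot.read_effort(): joint torques, N m.
- robot.read_position(): TCP position.
- robot.read_tcp_rot(): TCP orientation.
- robot.read_force(): force on the tool from outside, world axes, zero at the start.
- robot.read_ft_torque(): the same for the moment, N m.
- robot.read_grip_width(): opening from 0.0 (shut) to 1.0 (fully open).
Only numpy, scipy, OpenCV 4.12 (cv2) and the standard library are available. Lean on these libraries where they do the work, as an engineer would, in place of code of your own. Each camera call takes 0.05 s, during which the arm holds its last target. There are 200 camera calls.

TASK

Lift the cured amber resin impeller straight up out of its open aluminium mould and seat it on the grey rotor drive: bore over the spigot, then turned as needed under light pressure until all four brass pegs drop into its sockets and it lies flat, fully home on the hub face. Do not drop it or bear down hard on the drive, let go of it when it is home, and leave everything else on the bench where it is.

Things in the scene. Friction and masses are not known exactly. Their poses are not given: they have to be found in the camera images.
- impeller: Amber cast-resin pump impeller, 0.3 to 0.5 kg, 88 mm tall. Origin: centre of its underside, z up its axis. Round back plate 130 mm diameter, 20 mm thick; on it six curved vanes from 27 to 65 mm radius, tops 41 mm above the underside; round boss 54 mm diameter up to 45 mm; above that the square shank.
- shank (a point): Point on the impeller's axis, 68 mm above its underside: middle of the square shank, the place to grip. The shank is 36 x 36 mm, from 45 to 88 mm above the underside, faces square to the impeller's x and y; grip any two faces across from each other. Keep the fingertips 46 mm or more above the underside, clear of boss and vanes.
- bore (a point): Centre of the impeller's underside, mouth of its blind bore (24 mm diameter, 34 mm deep). Around it in the underside are four sockets, on the impeller's +x, +y, -x and -y axes, 35 mm from the centre, each 15 mm wide, 16 mm long radially, 14 mm deep. It fits the hub in any of four quarter turns.
- mould: Lower mould half: aluminium block 175 x 175 x 32 mm, fixed; origin at the centre of its underside, x and y along its sides, z up. Open round cavity on top, 136 mm diameter, 16 mm deep. It lies to the left or the right, the drive on the other side.
- cavity (a point): Centre of the cavity floor, 16 mm above the mould's underside; the impeller's underside rests here at the start, with 3 mm play all round. Core pins on the floor stand in the sockets (9 mm tall) and bore (18 mm tall): the impeller's x and y lie along the mould's within about 2 degrees, and it must rise 20 mm straight up before it moves sideways.
- drive: Grey rotor drive, fixed; origin at the centre of its underside, z up. Base plate 150 x 150 x 10 mm, housing 124 x 124 mm, steel hub on top: flange 100 mm diameter, its flat upper face 84 mm above the origin. The hub turns about the vertical axis; it stands at any angle, NOT given by this pose. Its gear holds it with about 0.4 N m; more turns it, either way, without harm.
- seat (a point): Centre of the hub's upper face on the spindle axis (fixed on the drive), where the centre of the impeller's underside belongs. Four brass pegs, 10 mm diameter, 10 mm tall, bevelled, stand on the face at 35 mm radius, 90 degrees apart, at the unknown hub angle. Until they meet the sockets, within about 3 degrees, the impeller rides on them 10 mm too high; then it can drop home.
- spigot_tip (a point): Top of the hub's central spigot, 28 mm above the hub face: 21 mm diameter, tapering to 10 mm over its top 8 mm. The impeller's bore goes over it first, with 1.5 mm play all round, and centres it.
- mould_top: Bystander: upper mould half, aluminium block 175 x 175 x 34 mm with a round opening, lying on the bench; origin at the centre of its underside.
- tube: Bystander: clear acrylic cylinder 76 mm diameter, 150 mm tall, with a white collar; origin at the centre of its base.
- resin_bottle: Bystander: amber bottle 64 mm diameter, 150 mm tall; origin at the centre of its base.
- mixing_cup: Bystander: white cup 72 mm diameter, 85 mm tall; origin at the centre of its base.
- screwdriver: Bystander: screwdriver 190 mm long lying on the breadboard between mould and drive.
- wrench: Bystander: steel wrench 170 mm long lying on the bench.
- lens: Bystander: black camera lens 64 mm diameter, 62 mm tall; origin at the centre of its base.

How it is judged:
By the outcome, as a careful person would: the job done as asked, in the order asked, and still so for the second after the job is handed in, with the robot touching nothing.
It also fails if it takes over 64 s, if anything falls off the work surface, if the arm or the gripper's body presses on something with over 40 N, if the wrist force passes 120 N, or if a joint passes its speed limit or range.

## Working session

There is one attempt and no reset: what is moved stays moved. The work goes in short steps, each a Python script; the robot and the scene stay as the last script left them, time stands still between calls to the robot, and variables do not carry over. Pictures are saved under pics/ and viewed, about 8 in all and at most 12, crops included, and the job is handed in when it is done.

```bash
mkdir -p pics; ls; python3 - <<'E'
from rig import robot
import cv2,numpy as np
for n in("scene","top"):
    p,d=robot.grab_frame(n); cv2.imwrite(f"pics/{n}0.png",p[...,::-1]); np.savez(f"{n}0.npz",p=p,d=d)
    print(n,robot.camera_info(n), (d>0).mean())
print(robot.camera_info("wrist"),robot.read_t(),robot.read_tcp_rot(),robot.read_force())
E
```

```text
pics
scene {'vfov': 52.85219949666399, 'cx': 251.84805467116155, 'cy': 185.91000513151525, 'view': array([[-0.82449016,  0.56577783, -0.01055567,  0.50414075],
       [ 0.44479063,  0.63642211, -0.63018108, -0.18921061],
       [-0.34982462, -0.52427317, -0.77637644,  1.88920961],
       [ 0.        ,  0.        ,  0.        ,  1.        ]])} 0.9960479736328125
top {'vfov': 49.44807626556314, 'cx': 254.32476957917316, 'cy': 190.66550573842414, 'view': array([[ 0.02400754, -0.99969878, -0.00509749, -0.01692056],
       [-0.99480214, -0.02338461, -0.09910527,  0.60341646],
       [ 0.09895622,  0.00745027, -0.9950639 ,  1.48962814],
       [ 0.        ,  0.        ,  0.        ,  1.        ]])} 0.9959004720052084
{'vfov': 63.76580079096878, 'cx': 247.56275627583597, 'cy': 184.02051031587558, 'T_tool_cam': array([[-9.25384586e-04, -9.66835640e-01, -2.55397707e-01,
         6.65909085e-02],
       [ 9.99999236e-01, -6.85334385e-04, -1.02889792e-03,
         9.75747850e-04],
       [ 8.19742349e-04, -2.55398464e-01,  9.66835535e-01,
        -1.58109491e-01],
       [ 0.00000000e+00,  0.00000000e+00,  0.00000000e+00,
         1.00000000e+00]])} 0.1 [[-9.29155291e-01 -3.69688984e-01 -7.06862696e-04]
 [-3.69689630e-01  9.29154284e-01  1.37625871e-03]
 [ 1.47996816e-04  1.54007788e-03 -9.99998803e-01]] [-0.42016394  0.67524437 -0.25659266]
```

View pics/top0.png

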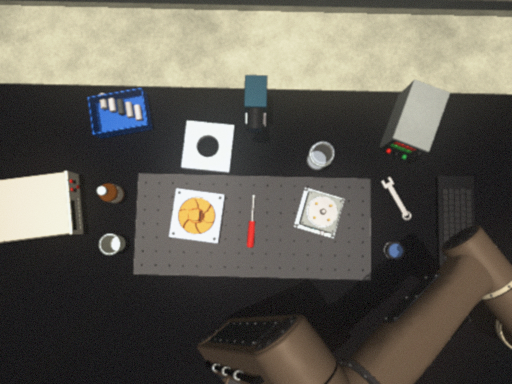

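View pics/scene0.png

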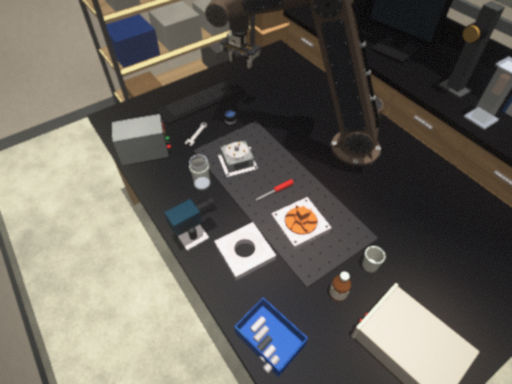

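The top view shows the impeller and mould at about (197,215) and the drive at about (322,212), with its brass pegs visible. The screwdriver lies between them at about (251,225). The scene view agrees.

```bash
cat > h.py <<'E'
import numpy as np,cv2
from rig import robot
def cam(n,pose=None):
    c=robot.camera_info(n); f=192/np.tan(np.radians(c["vfov"]/2))
    if n=="wrist":
        T=np.eye(4);T[:3,:3],T[:3,3]=pose; T=T@c["T_tool_cam"]
    else: T=np.linalg.inv(c["view"])
    return f,c["cx"],c["cy"],T
def onplane(C,uv,z):
    f,cx,cy,T=C; uv=np.atleast_2d(uv).astype(float)
    d=np.c_[(uv[:,0]-cx)/f,(uv[:,1]-cy)/f,np.ones(len(uv))]@T[:3,:3].T
    return T[:3,3]+d*((z-T[2,3])/d[:,2])[:,None]
def cloud(C,d):
    f,cx,cy,T=C; v,u=np.mgrid[:d.shape[0],:d.shape[1]]
    P=np.stack([(u-cx)/f*d,(v-cy)/f*d,d],-1)
    return P@T[:3,:3].T+T[:3,3]
def wrist(name):
    pose=(robot.read_tcp_rot(),robot.read_position())
    p,d=robot.grab_frame("wrist"); cv2.imwrite(f"pics/{name}.png",p[...,::-1]); np.savez(f"{name}.npz",p=p,d=d,R=pose[0],t=pose[1])
    return p,d,cam("wrist",pose)
def down(a):  # tool down, jaw (y) axis at world angle a deg
    a=np.radians(a); y=np.array([np.cos(a),np.sin(a),0]); z=np.array([0,0,-1.]); return np.c_[np.cross(y,z),y,z]
E
python3 - <<'E'
from h import *
for n in("top","scene"):
    q=np.load(n+"0.npz");p,d=q["p"],q["d"];C=cam(n);P=cloud(C,d);hsv=cv2.cvtColor(p,cv2.COLOR_RGB2HSV)
    m=cv2.inRange(hsv,(8,120,120),(25,255,255))
    k,l,s,c=cv2.connectedComponentsWithStats(m)
    for i in np.argsort(-s[1:,4])[:4]+1:
        print(n,"amber",s[i],c[i].round(1),np.median(P[l==i],0).round(4),np.percentile(P[l==i][:,2],[5,50,95,99.5]).round(4))
    if n=="top":
        for (u,v) in [(150,260),(174,232),(322,212),(344,215),(322,238)]: print(u,v,P[v,u].round(4))
        w=((p.min(2)>130)*255).astype(np.uint8)
        k,l,s,c=cv2.connectedComponentsWithStats(w)
        for i in range(1,k):
            if s[i,4]>300:
                Z=np.median(P[l==i][:,2]); pts=onplane(C,np.argwhere(l==i)[:,::-1],Z)[:,:2]
                r=cv2.minAreaRect((pts*1000).astype(np.float32)); print("white",s[i],Z.round(4),np.round(r[0],1),np.round(r[1],1),r[2])
E
```

```text
top amber [179 198  36  35 976] [196.1 215.4] [0.5068 0.1991 0.0511] [0.0446 0.0511 0.1176 0.1222]
top amber [101 188  14  12  51] [108.2 195.3] [0.5646 0.5007 0.1081] [0.0999 0.1081 0.1168 1.1864]
top amber [105 185   7   4  17] [108.1 186. ] [0.6005 0.5022 0.1114] [0.1044 0.1114 0.1164 0.1167]
top amber [316 203   1   1   1] [316. 203.] [ 0.5582 -0.2165  0.1077] [0.1077 0.1077 0.1077 0.1077]
150 260 [0.3437 0.3698 0.014 ]
174 232 [0.4469 0.282  0.0397]
322 212 [ 0.5269 -0.235   0.1233]
344 215 [ 0.5238 -0.3338  0.0076]
322 238 [ 0.438  -0.2533  0.011 ]
white [    0     5   512   146 41460] -0.7477 [1332.8   30.8] [2947.5  792.8] 89.66370391845703
white [ 181  120   54   53 2014] 0.035 [765.1 174. ] [180.1 180.3] 85.57554626464844
white [308 142  26  27 369] 0.1137 [ 725.1 -229.8] [91.9 86.8] 0.645236611366272
white [   0  171   73   71 4355] 0.1035 [526.3 756.8] [220.8 249.1] 7.323343276977539
white [ 168  187   57   57 1579] 0.0444 [509.3 203.8] [181.8 182.4] 83.83074951171875
white [ 293  187   52   52 1735] 0.0849 [ 528.  -229.2] [147.9 148.8] 74.90428924560547
scene amber [286 207  31  27 638] [300.9 220.2] [0.5245 0.2166 0.0533] [0.0441 0.0533 0.1167 0.1225]
scene amber [255  22  35  13 162] [271.7  28.2] [-0.566  -1.4485 -0.2166] [-0.2285 -0.2166 -0.2058 -0.0945]
scene amber [335 279  15  12 108] [342.  285.2] [0.5972 0.5252 0.1055] [0.0951 0.1055 0.1173 0.1198]
scene amber [472  26   8   8  24] [476.3  28.8] [-6.798e-01 -4.000e-04  3.949e-01] [0.3828 0.3949 0.4027 1.2436]
```

```bash
python3 - <<'E'
from h import *
for pos,aa in (((.528,-.229,.30),(-90,-45,0,45,90)),((.508,.203,.30),(-96,-6,84))):
    for a in aa:
        q=robot.ik(pos,down(a)); print(a,None if q is None else np.round(q,1))
robot.goto((.528,-.229,.30),down(-90 if robot.ik((.528,-.229,.30),down(-90)) is not None else 0)); wrist("w_drive")
print(robot.read_t(),robot.read_qpos())
E
```

```text
-90 [ -4.    8.9  -5.4   0.  -75.6  94. ]
-45 [ -4.    8.9  -5.4   0.  -75.6 139. ]
0 None
45 [  -4.     8.9   -5.4    0.   -75.6 -131. ]
90 [ -4.    8.9  -5.4   0.  -75.6 -86. ]
-96 [ 42.3   6.1  -8.7   0.  -75.1  41.7]
-6 [ 42.3   6.1  -8.7   0.  -75.1 131.7]
84 [  42.3    6.1   -8.7    0.   -75.1 -138.3]
1.9417 [-4.04009791e+00  8.95834174e+00 -5.42829671e+00  1.56339162e-03
 -7.56300904e+01  9.39418776e+01]
```

View pics/w_drive.png

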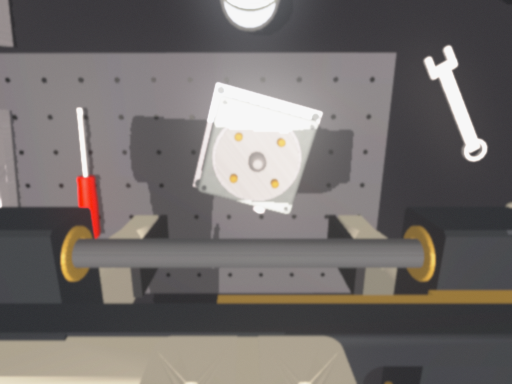

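The wrist view shows the four brass pegs at (238,137), (281,142), (274,183) and (234,178), with the spigot at (257,162). Next I'll compute the peg positions and look at the impeller.

```bash
cat > pegs.py <<'E'
from h import *
def pegs(p,d,C,z=.106,box=(190,100,330,210)):
    hsv=cv2.cvtColor(p,cv2.COLOR_RGB2HSV); m=cv2.inRange(hsv,(10,110,100),(32,255,255))
    x0,y0,x1,y1=box; mm=np.zeros_like(m); mm[y0:y1,x0:x1]=m[y0:y1,x0:x1]
    k,l,s,c=cv2.connectedComponentsWithStats(mm); i=[j for j in range(1,k) if s[j,4]>15]
    P=onplane(C,c[i],z)[:,:2]; ctr=P.mean(0); r=np.hypot(*(P-ctr).T); a=np.degrees(np.arctan2(*(P-ctr).T[::-1]))
    return c[i],P,ctr,r,a,np.degrees(np.angle(np.exp(1j*np.radians(4*a)).sum()))/4
E
python3 - <<'E'
from pegs import *
q=np.load("w_drive.npz"); C=cam("wrist",(q["R"],q["t"]))
for x in pegs(q["p"],q["d"],C): print(np.round(x,4))
P=cloud(C,q["d"]); print("face",P[170,240],"spig",P[162,257],"board",P[200,340],"jaw", q["R"][:,1],q["t"])
robot.goto((.508,.203,.30),down(-96)); wrist("w_imp"); print(robot.read_t())
E
```

```text
[[238.     136.5   ]
 [280.8077 142.1923]
 [233.0833 178.0278]
 [274.4286 183.2286]]
[[ 0.5605 -0.2173]
 [ 0.5539 -0.2659]
 [ 0.5121 -0.211 ]
 [ 0.5056 -0.2596]]
[ 0.533  -0.2385]
[0.0347 0.0345 0.0345 0.0346]
[  37.66    -52.761   127.3415 -142.2988]
37.4854
face [ 0.51944075 -0.21893644  0.09560115] spig [ 0.5346342  -0.23837089  0.12459483] board [ 0.45439526 -0.36808294  0.01180533] jaw [-1.57118255e-03 -9.99998765e-01  2.45067407e-05] [ 0.52780347 -0.22942598  0.29985009]
3.5833
```

View pics/w_imp.png

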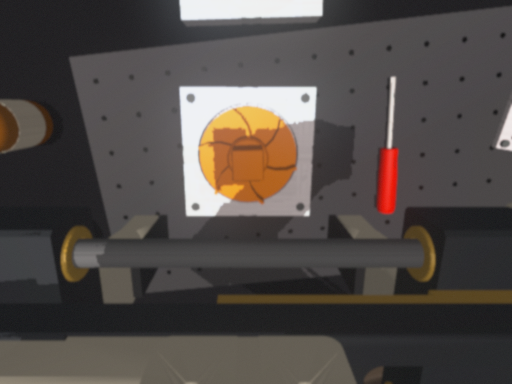

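The impeller is in view, with its shank top around (248,163) and its sides nearly parallel to the image axes. The mould is square to the image to within a degree or two.

```bash
python3 - <<'E'
from h import *
q=np.load("w_imp.npz"); C=cam("wrist",(q["R"],q["t"])); p,d=q["p"],q["d"]
P=cloud(C,d); hsv=cv2.cvtColor(p,cv2.COLOR_RGB2HSV)
m=(P[...,2]>.10)&(P[...,2]<.13); m[:110]=m[205:]=0; m[:,:200]=m[:,300:]=0
Z=P[m][:,2]; print("n",m.sum(),np.percentile(Z,[10,50,90]).round(4))
r=cv2.minAreaRect((onplane(C,np.argwhere(m)[:,::-1],np.median(Z))[:,:2]*1e3).astype(np.float32)); print("shank",np.round(r[0],1),np.round(r[1],1),round(r[2],2))
w=((p.min(2)>120)&(P[...,2]>.03)&(P[...,2]<.055)).astype(np.uint8); k,l,s,c=cv2.connectedComponentsWithStats(w); i=1+np.argmax(s[1:,4])
z=np.median(P[l==i][:,2]); r=cv2.minAreaRect((onplane(C,np.argwhere(l==i)[:,::-1],z)[:,:2]*1e3).astype(np.float32)); print("mould",z,np.round(r[0],1),np.round(r[1],1),round(r[2],2))
a=cv2.inRange(hsv,(5,120,60),(28,255,255)); k,l,s,c=cv2.connectedComponentsWithStats(a[:205]); i=[j for j in range(1,k) if 200<c[j][0]<300 and s[j,4]>2000][0]
ct=max(cv2.findContours((l==i).astype(np.uint8),0,1)[0],key=cv2.contourArea)[:,0]
e=cv2.fitEllipse(onplane(C,cv2.convexHull(ct)[:,0],.055)[:,:2].astype(np.float32)*1000); print("plate/vanes ell z~.055",e)
cv2.imwrite("pics/x.png",cv2.resize(p[90:230,170:330,::-1],None,fx=4,fy=4,interpolation=2))
E
```

```text
n 1040 [0.1147 0.116  0.117 ]
shank [510.6 203.9] [35.7 37.8] 85.3
mould 0.04415615974764053 [509.8 203.8] [175. 173.] 83.88
plate/vanes ell z~.055 ((509.2835693359375, 203.5384521484375), (127.24662780761719, 128.65188598632812), 135.7198944091797)
```

View pics/x.png

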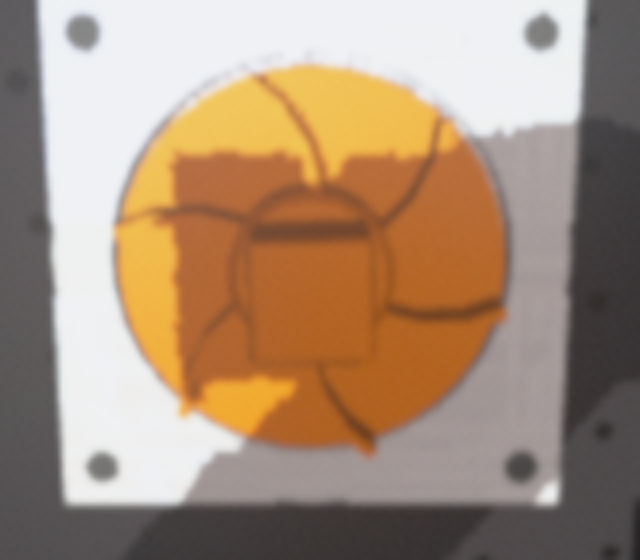

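```bash
python3 - <<'E'
from h import *
R=down(-95.4); x,y=.5102,.2038
print("free F",robot.read_force())
robot.goto((x,y,.17),R); robot.servo_line((x,y,.078),R,speed=.08)
print("F",robot.read_force(),robot.read_position())
robot.move_gripper(0.0); robot.dwell(.2)
print("w",robot.read_grip_width()*88,"F",robot.read_force(),robot.read_ft_torque())
robot.servo_line((x,y,.082),speed=.02); print("F",robot.read_force(),robot.read_ft_torque())
robot.servo_line((x,y,.11),speed=.04); print("F",robot.read_force(),robot.read_ft_torque(),robot.read_grip_width()*88)
robot.servo_line((x,y,.26),speed=.12); robot.dwell(.2)
print("F",robot.read_force(),robot.read_ft_torque(),robot.read_grip_width()*88,robot.read_t())
wrist("w_lift")
E
```

```text
free F [-0.53247728 -0.11592303  0.12213014]
F [0.62734292 0.32102451 0.47917117] [0.51052152 0.20406434 0.078521  ]
w 35.517783610979315 F [-0.63150206 -2.32668723  1.23481343] [-0.88086845  0.35533083  0.00827365]
F [-0.58307739  0.31540367 -3.6898158 ] [-0.11447807  0.12472816  0.00466645]
F [-1.06120537 -0.3890681  -3.4794995 ] [-0.15772268  0.18789588 -0.07247647] 35.86167121350942
F [-0.55082947  0.14892732 -2.89201884] [-0.1271907   0.09819599 -0.01717522] 35.65432896283387 9.3333
```

View pics/w_lift.png

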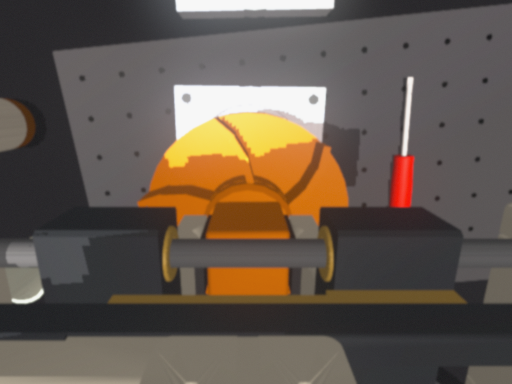

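The impeller hangs square in the jaws, weight about 3 N. It's clear of the mould, so I'll carry it over the drive and lower it with the force watched.

```bash
cat >> h.py <<'E'
def stat(s=""): print(s,"z %.4f"%robot.read_position()[2],"F",robot.read_force().round(1),"M",robot.read_ft_torque().round(2),"t %.1f"%robot.read_t())
E
python3 - <<'E'
from h import *
x,y=.533,-.2385
R=down(-142.5)
robot.goto((x,y,.26),R); robot.dwell(.2); stat("above"); print(robot.read_position(),np.round(robot.read_qpos(),1))
robot.servo_line((x,y,.19),speed=.1); robot.dwell(.1); f0=np.array(robot.read_force()); stat()
z=.180; robot.servo_line((x,y,z),speed=.05)
while z>.158:
    robot.servo_line((x,y,z),speed=.03); f=np.array(robot.read_force())-f0
    if round(z*1000)%3==0: stat()
    if f[2]>6 or np.hypot(f[0],f[1])>8: stat("stop");break
    z-=.0015
E
```

```text
above z 0.2600 F [-0.  -0.4 -3. ] M [-0.01  0.16  0.02] t 11.2
[ 0.53337444 -0.23761445  0.26003463] [ -4.8  10.9  -8.2  -0.  -70.9  42.4]
 z 0.1909 F [-0.4  0.3 -2. ] M [-0.05  0.13 -0.01] t 12.2
 z 0.1802 F [ 0.4 -0.1 -2.7] M [-0.03  0.12 -0.03] t 12.8
 z 0.1769 F [-0.1 -0.6 -3.8] M [-0.02  0.11  0.03] t 13.3
 z 0.1739 F [ 1.   0.4 -2.6] M [-0.09  0.06  0.01] t 13.8
 z 0.1709 F [ 0.1  0.3 -2.9] M [-0.01  0.15 -0.04] t 14.3
 z 0.1679 F [ 0.8 -0.9 -3.4] M [-0.12  0.15  0.03] t 14.8
 z 0.1654 F [-2.3 -5.6  0.4] M [-2.48  0.96 -0.01] t 15.3
 z 0.1619 F [-1.9 -7.2 -1.2] M [-2.97  0.97  0.03] t 15.8
 z 0.1589 F [-1.9 -6.5 -0.7] M [-2.99  1.04  0.03] t 16.3
```

```bash
python3 - <<'E'
from h import *
p=np.array([.533,-.2385,.1585])
def comply(n=4,k=.00015):
    for _ in range(n):
        f=np.mean([robot.read_force() for _ in range(3)],0)[:2]
        if np.hypot(*f)<2: break
        p[:2]+=np.clip(k*f,-.0008,.0008); robot.servo_line(p,speed=.02)
comply(); stat("comply"); print(p,robot.read_position())
while p[2]>.146:
    p[2]-=.001; robot.servo_line(p,speed=.02); comply(1,.0001)
    stat()
    if robot.read_force()[2]>4: break
print(p,robot.read_position(),robot.read_tcp_rot()[:,1])
E
```

```text
comply z 0.1582 F [ 0.  -1.7 -2.6] M [-1.01  0.55  0.01] t 16.8
[ 0.53242772 -0.2401      0.1585    ] [ 0.53227758 -0.23986182  0.15815754]
 z 0.1573 F [-0.2 -0.1 -4.3] M [-0.22  0.3   0.05] t 17.3
 z 0.1565 F [-0.5 -0.1 -3. ] M [-0.07  0.15 -0.02] t 17.5
 z 0.1554 F [ 0.2  0.3 -2.4] M [-0.03  0.2   0.07] t 17.8
 z 0.1544 F [ 0.1 -0.4 -3. ] M [-0.08  0.18 -0.02] t 18.0
 z 0.1534 F [-0.4  0.  -3.5] M [-0.04  0.12 -0.  ] t 18.3
 z 0.1524 F [-0.2 -0.1 -2.2] M [-0.    0.16  0.04] t 18.5
 z 0.1514 F [-0.5 -0.3 -2.7] M [-0.02  0.16  0.06] t 18.8
 z 0.1504 F [ 0.8  0.3 -3.5] M [0.03 0.11 0.02] t 19.0
 z 0.1494 F [-0.3 -0.5 -3.2] M [-0.    0.15  0.02] t 19.3
 z 0.1484 F [-0.3  0.5 -2.7] M [-0.01  0.16 -0.01] t 19.5
 z 0.1474 F [-0.3 -0.2 -3.1] M [-0.03  0.14 -0.06] t 19.8
 z 0.1464 F [ 0.   1.2 -2.9] M [-0.03  0.2   0.01] t 20.0
 z 0.1460 F [-1.2  0.8  1.1] M [ 0.18  0.59 -0.02] t 20.3
[ 0.53224885 -0.24033624  0.1455    ] [ 0.53245927 -0.24040751  0.14596968] [-7.93239218e-01 -6.08910068e-01 -2.69990991e-04]
```

It passed peg height (0.156) without contact and the force only rose at z≈0.146, which is the expected home height. I'll press lightly to confirm, let go, retreat and check.

```bash
python3 - <<'E'
from h import *
p=np.array([.53225,-.24034,.1450]); robot.servo_line(p,speed=.02); robot.dwell(.2); stat("press")
if robot.read_force()[2]<3: robot.servo_line(p-[0,0,.0007],speed=.02); robot.dwell(.2); stat("press2")
robot.move_gripper(1.0); robot.dwell(.3); stat("open"); print(robot.read_grip_width())
p[2]=.22; robot.servo_line(p,speed=.08)
p[0]-=.01;p[2]=.32; robot.goto(p,down(-142.5)); robot.dwell(.3); stat("up")
pi,d,C=wrist("w_end"); P=cloud(C,d)
m=(P[...,2]>.165)&(P[...,2]<.20)&(np.hypot(P[...,0]-.533,P[...,1]+.239)<.04)
Z=P[m][:,2]; top=m&(abs(P[...,2]-np.median(Z))<.004); T=P[top]
A=np.linalg.lstsq(np.c_[T[:,:2]-T[:,:2].mean(0),np.ones(len(T))],T[:,2],rcond=None)[0]; print("shank top z",A[2],"expect .184; tilt deg",np.degrees(np.arctan(A[:2])))
r=cv2.minAreaRect((T[:,:2]*1e3).astype(np.float32)); print(r)
p2,d2=robot.grab_frame("scene"); cv2.imwrite("pics/s_end.png",cv2.resize(p2[80:290,120:400,::-1],None,fx=2.5,fy=2.5,interpolation=2))
E
```

```text
press z 0.1459 F [-2.1  2.1  5.7] M [ 0.62  1.18 -0.08] t 20.7
open z 0.1450 F [0.5 0.6 0.9] M [-0.03  0.13  0.01] t 22.0
0.9996748264276288
up z 0.3189 F [-0.5 -0.4  1. ] M [-0.02  0.13 -0.04] t 23.9
shank top z 0.18384174225311367 expect .184; tilt deg [-0.08673014  0.38808728]
((532.7262573242188, -237.11392211914062), (35.67715835571289, 36.43022918701172), 37.87599563598633)
```

View pics/w_end.png

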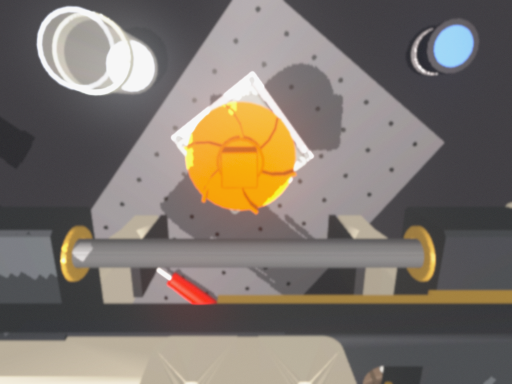

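View pics/s_end.png

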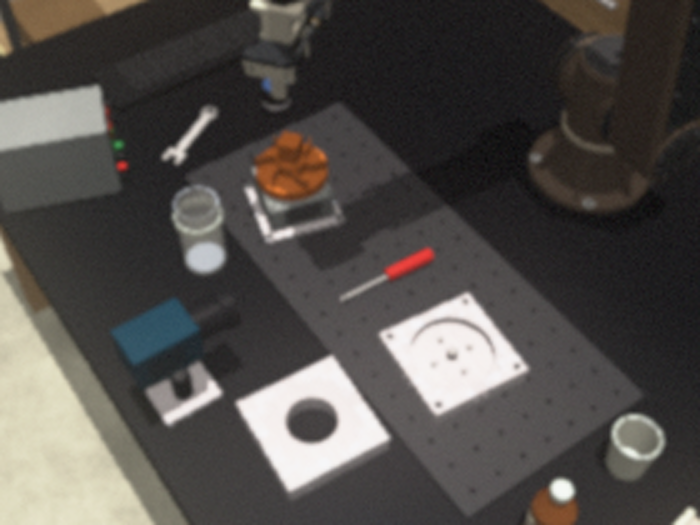

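The wrist view shows the impeller flat on the drive around (240,155). The scene view shows the mould empty, the bystanders in place and the gripper clear.

```bash
python3 -c "
from rig import robot
robot.job_done(); print(robot.read_t())"
```

```text
the job is handed in; nothing more can be done
the job is handed in; nothing more can be done
```

The impeller is seated on the rotor drive, released, and the job is handed in at about 24 s. I gripped it by the shank, lifted it straight out of the mould and pre-turned it to the measured hub angle (37.5°). I then lowered it over the spigot, easing about 2 mm sideways when the bore rubbed.

**Seating:** all four pegs went into the sockets without any extra turning. There was no contact at the peg height. The force only rose at the expected home height, and I pressed with at most about 9 N.

**Last checks:**
- **Height:** the shank top is at 0.1838 m, against 0.184 m expected.
- **Level and angle:** tilt is under 0.4° and the angle is 37.9°.
- **Clearance:** the gripper is fully open and clear of the impeller. The scene view shows the mould and bystanders where they were.

**Small disagreement:** the final camera view puts the shank centre about 3 mm in y from where the arm released it. I put this down to the spigot play plus camera calibration error. The other checks agreed.

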